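Make up two shaft-end service kits on their kit carriers

TASK

Make up the drive-end kit on the carrier with the tall slim spigot: large bearing flat in the round nest, steel sleeve standing on the plate over the spigot, and the large yellow spacer ring lying on top of the sleeve, also over the spigot, since the fitter needs it first. Make up the seal-end kit on the carrier with the short stout spigot: small bearing flat in the nest, black lip seal flat on the plate over the spigot. Set the parts down without dropping them, and leave the brass bush and the small yellow ring where they lie, as they belong to neither kit.

Things in the scene. Friction and masses are not known exactly. Their poses are not given: they have to be found in the camera images.
- drive_carrier: drive-end carrier, fixed: grey plate 86 (x) x 184 (y) x 13 mm (z), tall slim steel spigot. Origin: centre of its underside, on the bench; z up, yaw within 0.2. Round nest 68 mm wide at x 0, y +50 mm, floor 8 mm and rim 13 mm above the underside. Spigot at x 0, y -45 mm, diameter 18 mm, its top 79 mm above the underside, the last 12 mm tapering to 8 mm wide.
- seal_carrier: seal-end carrier, fixed: grey plate 86 (x) x 168 (y) x 13 mm (z), short stout steel spigot. Origin: centre of its underside, on the bench; z up, yaw within 0.2. Round nest 58 mm wide at x 0, y +47 mm, floor 8 mm and rim 13 mm above the underside. Spigot at x 0, y -40 mm, diameter 28 mm, its top 36 mm above the underside, the last 8 mm tapering to 16 mm wide.
- large_bearing: large sealed ball bearing lying flat, steel with dark shields, outer diameter 52 mm, bore 25 mm, 15 mm high, about 0.12 kg. Origin: centre of its underside; z is its axis, up.
- small_bearing: small sealed ball bearing lying flat, the same look, outer diameter 42 mm, bore 20 mm, 12 mm high, about 0.08 kg. Origin: centre of its underside; z is its axis, up.
- steel_sleeve: plain ground steel sleeve (tube) standing upright, outer diameter 43 mm, bore about 31 mm, 42 mm high, about 0.14 kg. Origin: centre of its underside; z is its axis, up.
- large_ring: large yellow-passivated flat spacer ring, outer diameter 52 mm, bore about 38 mm, 7 mm high, about 0.045 kg. Origin: centre of its underside; z is its axis, up. It lies flat on the sleeve's upper end only when the two axes are within about 6 mm of each other.
- lip_seal: black lip seal ring lying flat, rigid, outer diameter 60 mm, bore about 46 mm, 8 mm high, about 0.02 kg. Origin: centre of its underside; z is its axis, up.
- brass_bush: not wanted, to be left alone: brass bush standing on its flange, flange 38 mm and body 28 mm in diameter, 34 mm high. Origin: centre of its underside.
- small_ring: not wanted, to be left alone: small yellow spacer ring, outer diameter 44 mm, 6 mm high. Origin: centre of its underside.
There are look-alikes about, which are no part of the job. Leave any blue look-alike of the lip_seal alone.

How it is judged:
At the end, for the whole second after the job is handed in: Each bearing flat in its carrier's nest (centre within 12 mm); sleeve upright on the plate over the tall spigot (10 mm), large ring on top of it over the spigot (14 mm); lip seal flat on the plate over the short spigot (14 mm); heights within 4 mm, tilt under 0.1 rad, all at rest (x of large_bearing in the frame of drive_carrier between -0.012 and 0.012 m and y of large_bearing in the frame of drive_carrier between 0.038 and 0.062 m and z of large_bearing in the frame of drive_carrier between 0.004 and 0.012 m and angle between each of large_bearing, steel_sleeve, large_ring, small_bearing, lip_seal's own z axis and vertical below 0.1 rad and linear speed of each of large_bearing, steel_sleeve, large_ring, small_bearing, lip_seal below 0.02 m/s and angular speed of each of large_bearing, steel_sleeve, large_ring, small_bearing, lip_seal below 0.2 rad/s and x of steel_sleeve in the frame of drive_carrier between -0.01 and 0.01 m and y of steel_sleeve in the frame of drive_carrier between -0.055 and -0.035 m and z of steel_sleeve in the frame of drive_carrier between 0.009 and 0.017 m and x of large_ring in the frame of drive_carrier between -0.014 and 0.014 m and y of large_ring in the frame of drive_carrier between -0.059 and -0.031 m and z of large_ring in the frame of drive_carrier between 0.051 and 0.059 m and x of small_bearing in the frame of seal_carrier between -0.012 and 0.012 m and y of small_bearing in the frame of seal_carrier between 0.035 and 0.059 m and z of small_bearing in the frame of seal_carrier between 0.004 and 0.012 m and x of lip_seal in the frame of seal_carrier between -0.014 and 0.014 m and y of lip_seal in the frame of seal_carrier between -0.054 and -0.026 m and z of lip_seal in the frame of seal_carrier between 0.009 and 0.017 m); the robot touches nothing.
It fails at once if the brass bush or the small yellow ring was moved from its place (more than 25 mm) (distance of any of brass_bush, small_ring from where it was at the start of the episode above 0.025 m).
It fails at once if a kit part was dropped: it fell faster than 0.7 m/s (some 25 mm) with no finger touching it ((linear speed of large_bearing above 0.7 m/s and contact force between large_bearing and the fingers below 0.05 N) or (linear speed of small_bearing above 0.7 m/s and contact force between small_bearing and the fingers below 0.05 N) or (linear speed of steel_sleeve above 0.7 m/s and contact force between steel_sleeve and the fingers below 0.05 N) or (linear speed of large_ring above 0.7 m/s and contact force between large_ring and the fingers below 0.05 N) or (linear speed of lip_seal above 0.7 m/s and contact force between lip_seal and the fingers below 0.05 N)).
It also fails if it takes over 112 s, if anything falls off the work surface, if the arm or the gripper's body presses on something with over 40 N, if the wrist force passes 120 N, or if a joint passes its speed limit or range.

ROBOT

A 7-joint arm with a two-finger parallel gripper is mounted at the origin on a cart in front of the work surface, level with it; the furniture and walls round the work are solid. World frame = base frame: x ahead of the robot, y to its left, z up, the work surface at z = 0. Lengths are in m, angles in rad, forces in N, time in s.
With the tool pointing down it reaches from about 0.425 to 0.875 m from the base axis. Payload 4.7 kg.
Tool frame: the origin (TCP) lies midway between the tips of the shut fingers; the grasp point (between the pads) lies 19 mm behind it; z points along the fingers, x is the direction in which the jaws open and shut, and the axes are right-handed (so a half turn about z gives the same grasp; the last joint's range is limited). The gripper opens to 87 mm and grips with 3 to 60 N. Pads are 19 mm wide; open, the fingers measure 117 mm over their backs; the gripper's body (75 mm by 190 mm) begins 51 mm behind the grasp point.
Start: joints at [1.281, 0.321, -0.07, 1.45, 0.023, 1.371, -0.057], TCP at [0.194, -0.62, 0.223] pointing down, gripper open.
Joint ranges: [-2.86, 2.86], [-0.3, 2.09], [-1.38, 1.24], [0.06, 2.45], [-1.56, 4.7], [0.09, 2.05], [-2.69, 2.69]. Speed limits (rad/s): [2.57, 2.57, 3.14, 3.14, 3.14, 3.14, 3.14].

INTERFACE

Orientations are given as a rotation vector (axis times angle).
In Python, from bench import get_state, eyes, ticket gives the robot as it stands.
- The arm moves only by the tool carry_out, never from a script. Its argument "motion" is a list of rows, each a list of 2 entries, a list of its own where there are three numbers: the shift along the world's x, y, z in m, then the turn about the world's z in rad. A call has 1 to 20 rows; each row is the pose to reach, as a shift and turn from the pose commanded when the call began; what a row does not reach only later rows make up. A row lasts 1/10 s, in which the tool goes at most 50 mm and 8.59 degrees, less where a joint would pass 70% of its speed; a pose out of reach is approached as far as the arm can. A call with a gripper value outside its range is refused whole. "grip" is the gripper command: -1 is fully open, 1 is shut, values between are in proportion, set as the call begins (left out, the last holds). The fingers move at their own pace and stop on an object; "squeeze" is the grip in N (left out, the last holds). Time passes only in rows, so rows that repeat a pose let the fingers close. It gives the time, the measured TCP pose, the force and the opening at its end, in the units of the state.
- get_state(): the state, without advancing time (a new reading comes with each control period).
- eyes.get_image(name): name is "scene" or "top"; returns a dict with "pixels" (480x640x3 uint8, blue, green, red), "mtx" (3x3 intrinsics, pixels), "extrinsics" (4x4, takes a point from camera to world coordinates). Camera axes: x right, y down, z forward; pixel columns grow to the right and rows downward; lengths in m; the calibration is good to about 2 mm. A picture is of the moment at which its call begins. There is no depth.
- ticket.close_job(): hands the job in, once; it reports no verdict.
The state is a dict: "time": time; "joint_positions": joint angles; "qd": joint speeds; "joint_torque": joint torques, N m; "position": TCP position; "tool_rot": TCP orientation; "ft_force": force on the tool from outside, world axes, zero at the start; "torque": the same for the moment, N m; "grip_width": opening from 0.0 (shut) to 1.0 (fully open).
Only numpy, scipy, OpenCV 4.12 (cv2) and the standard library are available. Lean on these libraries where they do the work, as an engineer would, in place of code of your own. Each camera call takes 0.05 s, during which the arm holds its last target. There are 200 camera calls.

## Working session

There is one attempt and no reset: what is moved stays moved. The work goes in short steps, Python scripts to look and compute and a tool call to move; the robot and the scene stay as the last step left them, time stands still between calls to the robot, and variables do not carry over. Pictures are saved under pics/ and viewed, about 12 in all and at most 16, crops included, and the job is handed in when it is done.

Besides the shell and the picture viewer there is one more tool, called after "Request:" as a command line: name --argument value ..., lists and objects as JSON in quotes. carry_out: Moves the arm, as the interface text tells. Its arguments: {"type":"object","properties":{"motion":{"type":"array","items":{"type":"array"}},"grip":{"type":"number"},"squeeze":{"type":"number"}},"required":["motion"]}

```bash
mkdir -p pics; cat > h.py <<'E'
import numpy as np, cv2
from bench import get_state, eyes, ticket
def grab(n,f=None):
    d=eyes.get_image(n); im=np.array(d["pixels"]); 
    if f: cv2.imwrite(f,im)
    return im,np.array(d["mtx"]),np.array(d["extrinsics"])
def ray(u,v,K,T,z):
    d=T[:3,:3]@np.linalg.inv(K)@np.array([u,v,1.]); o=T[:3,3]
    return o+d*(z-o[2])/d[2]
def proj(p,K,T):
    q=T[:3,:3].T@(np.array(p)-T[:3,3]); q=K@q; return q[:2]/q[2]
E
python3 - <<'E'
from h import *
for n in("top","scene"):
    im,K,T=grab(n,f"pics/{n}0.png"); print(n,K.round(1).tolist(),T.round(3).tolist())
s=get_state(); print(s["time"],s["position"],s["tool_rot"],s["ft_force"],s["grip_width"])
E
```

```text
top [[468.5, 0.0, 319.5], [0.0, 468.5, 241.2], [0.0, 0.0, 1.0]] [[-0.013, -0.985, 0.169, 0.323], [-1.0, 0.013, 0.002, -0.343], [-0.004, -0.169, -0.986, 1.028], [0.0, 0.0, 0.0, 1.0]]
scene [[465.3, 0.0, 320.8], [0.0, 465.3, 239.4], [0.0, 0.0, 1.0]] [[-0.751, 0.366, -0.55, 1.057], [0.66, 0.424, -0.62, 0.308], [0.006, -0.829, -0.56, 0.638], [0.0, 0.0, 0.0, 1.0]]
0.1 [ 0.1942388  -0.61978749  0.22156925] [-2.53122764e+00  1.85920054e+00  2.22088013e-03] [-0.45304751  0.02101819 -0.02765657] 1.0005700602388765
```

View pics/top0.png

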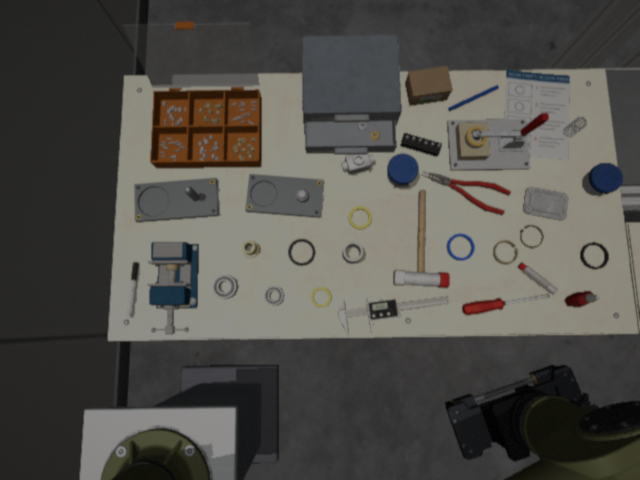

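View pics/scene0.png

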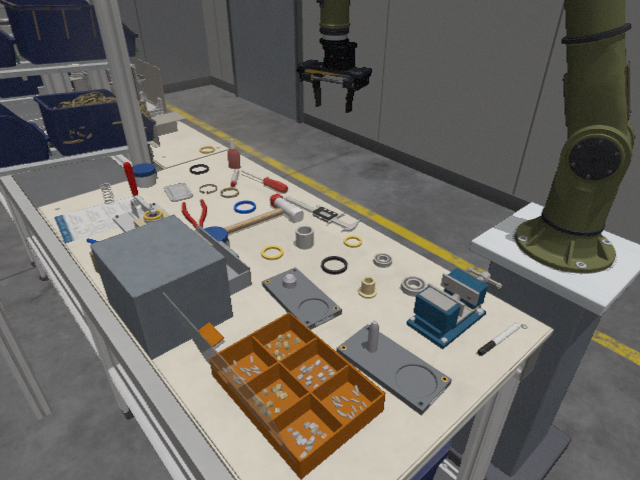

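The top view shows the drive carrier at (176,199), the seal carrier at (285,195), bearings at (226,287) and (275,296), the sleeve at (353,253), yellow rings at (360,217) and (321,297), and the bush at (251,248). There are black rings at (302,252) and (595,255) and a blue one at (460,246). I'll measure sizes to tell these apart.

```bash
cat > m.py <<'E'
from h import *
im,K,T=grab("top")
hsv=cv2.cvtColor(im,cv2.COLOR_BGR2HSV)
# bench is pale: everything unlike it
bg=np.array(im[225:235,120:130].reshape(-1,3)).mean(0); print("bg",bg)
d=np.abs(im.astype(int)-bg).max(2)
m=((d>45)).astype(np.uint8)*255
for name,(u,v),h,z in [("LB",(226,287),22,.015),("SB",(275,296),18,.012),("sleeve",(353,253),24,.042),("ringA",(360,217),20,.007),("ringB",(321,297),20,.006),("sealA",(302,252),20,.008),("sealB",(595,255),20,.008),("blue",(460,246),20,.008),("bush",(251,248),17,.0)]:
    w=m[v-h:v+h,u-h:u+h]
    cs,_=cv2.findContours(w,cv2.RETR_EXTERNAL,cv2.CHAIN_APPROX_NONE)
    c=max(cs,key=cv2.contourArea)
    hull=cv2.convexHull(c).reshape(-1,2)+[u-h,v-h]
    P=np.array([ray(a,b,K,T,z)[:2] for a,b in hull])
    (cx,cy),r=cv2.minEnclosingCircle(P.astype(np.float32)*1000)
    e=cv2.fitEllipse((P*1000).astype(np.float32)) if len(P)>5 else None
    print(name,"circ",round(cx),round(cy),"d",round(2*r,1),"ell",np.round(e[0],1),np.round(e[1],1),"px bb",hull.min(0),hull.max(0))
crops=[im[v-30:v+30,u-30:u+30] for u,v in [(302,252),(595,255),(460,246),(226,287),(275,296),(353,253),(360,217),(321,297)]]
crops=[cv2.resize(c,(200,200),interpolation=cv2.INTER_CUBIC) for c in crops]
cv2.imwrite("pics/crops.png",np.vstack([np.hstack(crops[:4]),np.hstack(crops[4:])]))
c=im[165:230,120:340]; cv2.imwrite("pics/car.png",cv2.resize(c,None,fx=3.6,fy=3.6,interpolation=cv2.INTER_CUBIC))
E
python3 m.py
```

```text
bg [129.06 141.59 143.49]
LB circ 401 -133 d 42.2 ell [ 401.2 -132.8] [40.1 42.1] px bb [214 277] [233 295]Traceback (most recent call last):
  File "m.py", line 16, in <module>
    print(name,"circ",round(cx),round(cy),"d",round(2*r,1),"ell",np.round(e[0],1),np.round(e[1],1),"px bb",hull.min(0),hull.max(0))
                                                                          ~^^^
TypeError: 'NoneType' object is not subscriptable
```

```bash
python3 - <<'E'
s=open('m.py').read()
i=s.index("bg=np"); j=s.index("for name")
s=s[:i]+s[j:]
s=s.replace("    w=m[v-h:v+h,u-h:u+h]\n","""    w=im[v-h:v+h,u-h:u+h].astype(int); bg=np.percentile(w.reshape(-1,3),80,axis=0)
    w=(np.abs(w-bg).max(2)>28).astype(np.uint8)*255
""").replace("np.round(e[0],1),np.round(e[1],1),","e and np.round(e[0],1),e and np.round(e[1],1),bg,")
open('m.py','w').write(s)
E
python3 m.py
```

```text
LB circ 401 -138 d 53.7 ell [ 400.4 -137.9] [49.1 53.1] [134. 144. 145.] px bb [214 276] [238 298]
SB circ 380 -242 d 41.9 ell [ 380.  -242.8] [38.5 42.3] [134. 144. 145.] px bb [265 287] [284 304]
sleeve circ 470 -411 d 33.8 ell [ 470.6 -411.3] [32.9 33.5] [130. 143. 145.] px bb [345 243] [360 257]
ringA circ 551 -431 d 53.0 ell [ 550.6 -431.2] [52.2 52.3] [130. 143. 145.] px bb [348 206] [371 229]
ringB circ 376 -342 d 45.0 ell [ 375.9 -342.1] [43.9 44.9] [133. 144. 145.] px bb [311 287] [331 307]
sealA circ 474 -301 d 62.1 ell [ 474.5 -300.5] [60.7 61.6] [132. 144. 145.] px bb [288 239] [315 265]
sealB circ 457 -942 d 63.9 ell [ 458.2 -941.7] [60.7 63.9] [125. 138. 141.] px bb [580 242] [608 269]
blue circ 482 -650 d 63.2 ell [ 481.5 -650.3] [61.2 62.9] [131. 143. 145.] px bb [446 233] [474 260]
bush circ 486 -191 d 40.3 ell [ 485.  -190.3] [32.8 39.1] [134. 144. 145.] px bb [244 242] [260 255]
```

View pics/crops.png

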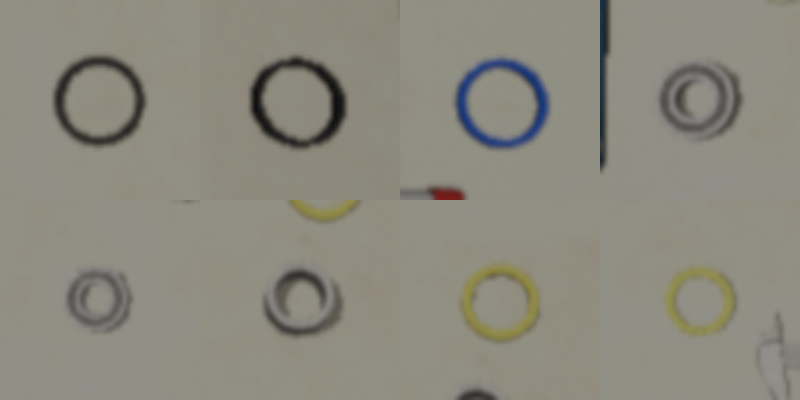

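View pics/car.png

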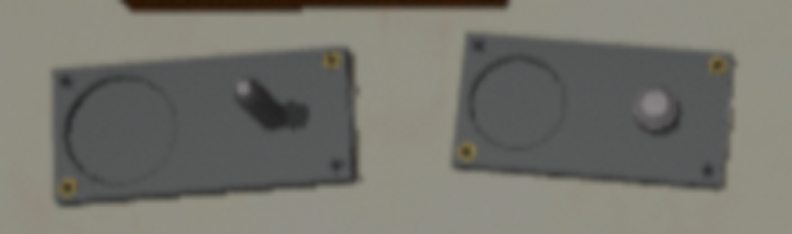

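Lip seal candidates: black at (302,252), black at (595,255) and blue at (460,246). The crop confirms (302,252): black, clean round, 61 mm. (595,255) is jagged and 1.05 m away, out of reach, and (460,246) is blue. The bearings measure 53 and 42 mm, and the rings measure 52 mm for (360,217) and 44 mm for (321,297). Next I'll get the carriers and cross-check with the scene view.

```bash
cat > c.py <<'E'
from h import *
im,K,T=grab("top"); im2,K2,T2=grab("scene")
f=lambda x,y:(120+x/3.6,165+y/3.6)
def pr(n,u,v,z): p=ray(u,v,K,T,z); print(n,(p*1000).round(0)[:2], "scene px",proj(p,K2,T2).round(0)); return p[:2]
for nm,nest,sp,zs in [("drive",(122,130),(243,88),.079),("seal",(517,103),(655,103),.036)]:
    a=pr(nm+" nest",*f(*nest),.013); b=pr(nm+" spig",*f(*sp),zs); d=a-b; print(" dist",np.linalg.norm(d).round(4),"yaw",np.arctan2(-d[0],d[1]).round(3))
for n,u,v,z in [("traycorner",305,150,.0),("box top front-left",303,115,.15),("mallet",393,279,.02),("viseR",198,275,.05)]: pr(n,u,v,z)
vis=im2.copy()
for x,y,z,r in [(401,-138,15,26),(380,-242,12,21),(470,-411,42,21.5),(551,-431,7,26),(474,-300,8,30)]:
    q=np.array([proj(np.array([x+r*np.cos(t),y+r*np.sin(t),z])/1000,K2,T2) for t in np.linspace(0,6.28,40)])
    cv2.polylines(vis,[np.int32(q*8).reshape(-1,1,2)],True,(0,0,255),1,cv2.LINE_AA,3)
cv2.imwrite("pics/ov.png",cv2.resize(vis[200:420,220:500],None,fx=2.7,fy=2.7,interpolation=cv2.INTER_CUBIC))
E
python3 c.py
```

```text
drive nest [593.  28.] scene px [416. 377.]
drive spig [600. -66.] scene px [375. 320.]
 dist 0.0937 yaw 0.071
seal nest [ 607. -217.] scene px [315. 305.]
seal spig [ 599. -304.] scene px [290. 274.]
 dist 0.087 yaw -0.087
traycorner [ 713. -310.] scene px [244. 310.]
box top front-left [ 729. -311.] scene px [229. 252.]
mallet [ 411. -498.] scene px [301. 214.]
viseR [422. -86.] scene px [428. 284.]
```

View pics/ov.png

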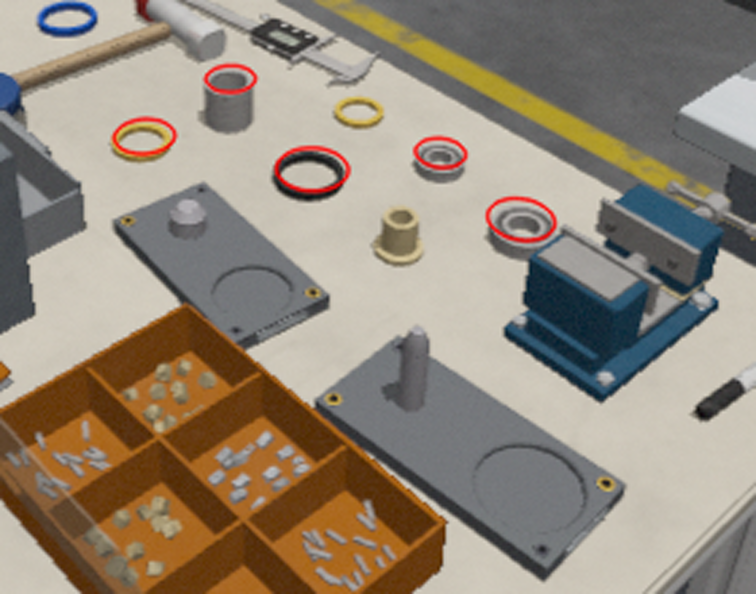

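The scene overlay agrees for the sleeve, ring and seal. The bearings sit about 3 mm nearer the camera, because shadow biased the top-view fit, so I use LB (404,-135) and SB (382,-241). Nest-to-spigot distances come out at 94 and 87 mm against 95 and 87 expected. I start with the sleeve.

Request:
carry_out --motion '[[[0.14,0.1,-0.02],0.6],[[0.276,0.209,-0.04],1.267],[[0.276,0.209,-0.08],1.267],[[0.276,0.209,-0.1],1.267],[[0.276,0.209,-0.1],1.267],[[0.276,0.209,-0.1],1.267],[[0.276,0.209,-0.1],1.267],[[0.276,0.209,-0.1],1.267],[[0.276,0.209,-0.1],1.267],[[0.276,0.209,-0.1],1.267],[[0.276,0.209,-0.1],1.267],[[0.276,0.209,-0.1],1.267]]' --grip -1

```text
time: 1.5
position: [0.4699, -0.4121, 0.1228]
tool_rot: [3.141, -0.004, 0.0]
ft_force: [0.9, -0.3, -0.7]
grip_width: 0.998
```

```bash
cat > look.py <<'E'
import sys
from h import *
x,y,w,h=map(int,sys.argv[3:7]); im,K,T=grab(sys.argv[1])
s=min(800/w,600/h); cv2.imwrite("pics/"+sys.argv[2],cv2.resize(im[y:y+h,x:x+w],None,fx=s,fy=s,interpolation=cv2.INTER_CUBIC))
st=get_state(); print(st["time"],np.round(st["position"],4),np.round(st["tool_rot"],3),np.round(st["ft_force"],1),st["grip_width"])
E
python3 look.py scene s1.png 220 130 200 150
```

```text
1.55 [ 0.4699 -0.412   0.1229] [ 3.141 -0.004  0.   ] [ 0.6 -0.5  0.7] 0.9933372413769725
```

View pics/s1.png

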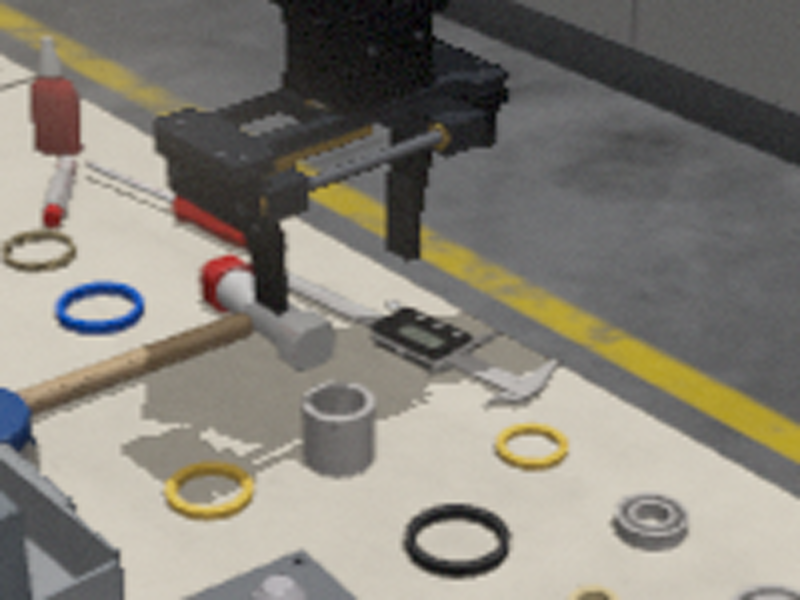

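The jaws open along world x, straddling the sleeve column at crop (338,400), and the path down is clear. Descend and grip.

Request:
carry_out --motion '[[[0,0,-0.045],0],[[0,0,-0.08],0],[[0,0,-0.1],0],[[0,0,-0.109],0],[[0,0,-0.109],0],[[0,0,-0.109],0]]'

```text
time: 2.15
position: [0.4712, -0.412, 0.0149]
tool_rot: [3.14, -0.001, 0.003]
ft_force: [0.6, -0.4, 1.0]
grip_width: 0.998
```

Request:
carry_out --motion '[[[0,0,0],0],[[0,0,0],0],[[0,0,0],0],[[0,0,0],0],[[0,0,0],0],[[0,0,0],0],[[0,0,0],0],[[0,0,0],0]]' --grip 1 --squeeze 25

```text
time: 2.95
position: [0.4706, -0.4112, 0.0136]
tool_rot: [3.142, 0.0, 0.0]
ft_force: [-0.2, 0.1, 0.9]
grip_width: 0.49
```

Held at 42.7 mm, matching 43. Lift and carry it over the tall spigot at (601,-65), bottom about 120 mm up.

Request:
carry_out --motion '[[[0,0,0.03],0],[[0,0,0.08],0],[[0,0,0.121],0],[[0.013,0.034,0.121],0],[[0.028,0.074,0.121],0],[[0.045,0.12,0.121],0],[[0.062,0.166,0.121],0],[[0.08,0.212,0.121],0],[[0.097,0.257,0.121],0],[[0.113,0.3,0.121],0],[[0.125,0.33,0.121],0],[[0.131,0.346,0.121],0],[[0.131,0.346,0.121],0],[[0.131,0.346,0.121],0],[[0.131,0.346,0.121],0]]'

```text
time: 4.45
position: [0.6007, -0.0678, 0.1342]
tool_rot: [3.14, -0.004, -0.002]
ft_force: [0.1, 0.3, -1.2]
grip_width: 0.482
```

```bash
python3 look.py scene s2.png 290 200 200 150; python3 - <<'E'
from h import *
im,K,T=grab("scene"); s=get_state()["position"]
for z in (.108,.079,.013): p=np.array([s[0],s[1],z]); print(z,((proj(p,K,T)-[290,200])*4).round())
E
```

```text
4.5 [ 0.6008 -0.0678  0.1343] [ 3.14e+00 -5.00e-03 -1.00e-03] [ 0.  -0.4 -1. ] 0.4892516329459161
0.108 [341. 428.]
0.079 [337. 479.]
0.013 [326. 587.]
```

View pics/s2.png

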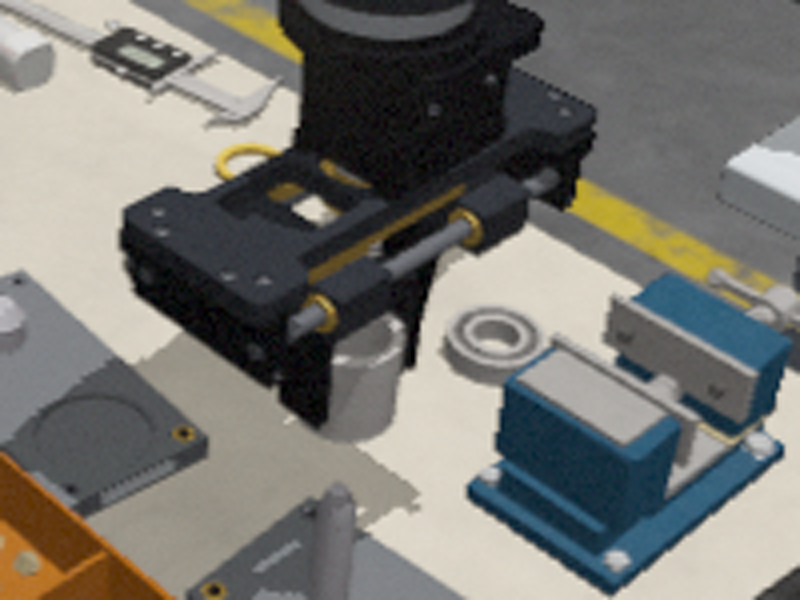

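```bash
python3 - <<'E'
from h import *
im,K,T=grab("scene"); s=get_state()["position"]
for r in (296,300,304,307,309,311): print(r,im[r,358:402].mean(1).astype(int).tolist())
for r in (322,324,328,336,345): print(r,im[r,364:388].mean(1).astype(int).tolist())
for z in (.12,.162): print(z,proj([s[0],s[1],z],K,T).round(1), [proj(np.array([s[0],s[1],z])+np.array(d)*.0215,K,T).round(1).tolist() for d in ([-.75,.66,0],[.75,-.66,0],[.66,.75,0])])
for z in (.013,.079): print(z,proj([.601,-.065,z],K,T).round(1))
E
```

```text
296 [84, 68, 29, 21, 12, 8, 5, 4, 8, 16, 18, 21, 24, 19, 33, 86, 100, 104, 101, 100, 103, 112, 115, 118, 117, 116, 116, 117, 115, 117, 109, 154, 200, 210, 211, 210, 209, 211, 211, 211, 211, 209, 209, 209]
300 [148, 109, 47, 17, 18, 11, 13, 15, 18, 1, 9, 1, 8, 21, 67, 96, 98, 98, 100, 110, 113, 115, 118, 117, 121, 120, 119, 119, 116, 112, 109, 191, 211, 211, 212, 211, 212, 213, 210, 210, 210, 208, 209, 209]
304 [146, 147, 147, 154, 192, 177, 112, 43, 18, 21, 14, 12, 12, 26, 87, 101, 108, 113, 112, 113, 119, 115, 117, 116, 119, 117, 117, 116, 113, 111, 153, 200, 212, 212, 211, 211, 212, 211, 211, 211, 211, 210, 211, 210]
307 [148, 149, 148, 149, 147, 148, 146, 147, 134, 113, 78, 66, 84, 99, 98, 101, 107, 111, 109, 111, 114, 113, 116, 117, 115, 118, 117, 121, 160, 199, 211, 210, 210, 211, 211, 211, 212, 211, 213, 211, 212, 212, 211, 211]
309 [148, 148, 147, 150, 148, 149, 147, 147, 146, 149, 146, 139, 125, 108, 108, 111, 111, 114, 113, 113, 116, 119, 123, 128, 135, 165, 200, 210, 209, 209, 211, 209, 210, 211, 210, 211, 212, 212, 211, 212, 210, 211, 211, 210]
311 [147, 147, 149, 148, 148
[... 272 characters left out ...]
149, 147, 148, 147, 148, 147, 146, 145, 146, 147]
324 [147, 145, 125, 108, 120, 136, 114, 94, 98, 103, 102, 101, 103, 93, 132, 148, 149, 146, 148, 149, 146, 147, 148, 148]
328 [83, 76, 62, 38, 44, 69, 86, 93, 90, 95, 114, 123, 123, 120, 110, 187, 173, 147, 147, 147, 147, 157, 161, 199]
336 [127, 102, 84, 83, 80, 84, 91, 95, 105, 109, 108, 111, 108, 109, 117, 129, 131, 131, 132, 132, 131, 130, 176, 204]
345 [81, 86, 84, 81, 83, 90, 93, 103, 107, 111, 109, 110, 105, 116, 128, 130, 131, 130, 133, 134, 132, 132, 130, 133]
0.12 [376.  301.8] [[388.9, 301.8], [363.1, 301.7], [377.3, 310.6]]
0.162 [377.9 282.1] [[391.2, 282.2], [364.5, 282.1], [379.2, 290.8]]
0.013 [372.5 347.5]
0.079 [375.2 320.5]
```

```bash
python3 - <<'E'
from h import *
d=eyes.get_image("top");K=np.array(d["mtx"]);T=np.array(d["extrinsics"])
im=cv2.imread("pics/top0.png")
print("spigot");
for r in range(183,204): print(r,im[r,182:210].mean(1).astype(int).tolist())
K2=None
d=eyes.get_image("scene");K2=np.array(d["mtx"]);T2=np.array(d["extrinsics"])
def tri(a,b):
    A=[];B=[]
    for (u,v),K_,T_ in((a,K,T),(b,K2,T2)):
        q=T_[:3,:3]@np.linalg.inv(K_)@[u,v,1]; q/=np.linalg.norm(q); P=np.eye(3)-np.outer(q,q); A.append(P);B.append(P@T_[:3,3])
    return np.linalg.solve(sum(A),sum(B)).round(4)
print(tri((187.5,189.4),(374.2,323.3)), tri((153.9,201.1),(416,380.2)))
for p in [(.606,-.061,.079),(.598,.034,.013),(.601,-.065,.079)]: print(p,proj(p,K,T).round(1),proj(p,K2,T2).round(1))
E
```

```text
spigot
183 [85, 85, 85, 84, 86, 85, 85, 85, 86, 85, 85, 86, 85, 85, 85, 85, 86, 84, 85, 85, 85, 85, 86, 86, 86, 85, 86, 89]
184 [84, 85, 85, 85, 86, 85, 85, 85, 85, 86, 85, 86, 85, 85, 85, 85, 86, 85, 85, 85, 86, 85, 85, 86, 86, 86, 86, 86]
185 [84, 86, 85, 85, 85, 85, 83, 84, 84, 84, 85, 85, 85, 86, 86, 85, 86, 85, 85, 85, 85, 86, 86, 86, 86, 85, 86, 86]
186 [85, 86, 84, 85, 87, 82, 82, 77, 77, 79, 84, 85, 86, 85, 85, 85, 85, 85, 86, 86, 87, 86, 87, 86, 87, 86, 86, 87]
187 [85, 86, 86, 89, 95, 94, 90, 70, 61, 67, 78, 83, 86, 86, 86, 85, 85, 86, 87, 85, 86, 86, 86, 86, 86, 86, 87, 86]
188 [85, 86, 85, 92, 110, 115, 109, 75, 53, 53, 65, 76, 84, 85, 86, 86, 87, 86, 87, 86, 86, 87, 86, 86, 86, 87, 86, 87]
189 [85, 85, 84, 90, 114, 122, 114, 82, 54, 46, 49, 61, 75, 83, 85, 86, 86, 86, 87, 87, 87, 86, 86, 86, 86, 86, 86, 87]
190 [86, 85, 82, 83, 106, 113, 106, 76, 54, 47, 43, 46, 61, 77, 83, 85, 86, 86, 86, 86, 87, 86, 86, 87, 86, 86, 86, 86]
191 [86, 86, 82, 74, 81, 88, 80, 63, 52, 45, 40, 39, 47, 64, 78, 84, 86, 85, 85, 85, 86, 87, 86, 87, 87, 87, 87, 87]
192 [87, 86, 82, 72, 66, 65, 61
[... 873 characters left out ...]
53, 53, 62, 79, 86, 88, 87, 88]
200 [87, 87, 87, 86, 87, 87, 87, 88, 87, 84, 76, 61, 53, 50, 53, 57, 63, 66, 65, 60, 65, 67, 72, 84, 87, 88, 87, 89]
201 [87, 87, 87, 86, 86, 87, 87, 87, 87, 87, 84, 77, 71, 69, 71, 76, 82, 82, 80, 75, 79, 83, 84, 86, 88, 88, 87, 88]
202 [86, 87, 87, 87, 87, 87, 87, 87, 87, 88, 87, 86, 84, 83, 85, 86, 87, 87, 87, 85, 86, 88, 87, 87, 87, 88, 88, 88]
203 [87, 86, 87, 88, 87, 87, 87, 87, 88, 87, 88, 87, 88, 87, 88, 87, 88, 87, 87, 87, 87, 87, 88, 88, 88, 88, 87, 88]
[ 0.6019 -0.0646  0.0731] [0.5947 0.0298 0.007 ]
(0.606, -0.061, 0.079) [185.4 186.5] [374.9 323.1]
(0.598, 0.034, 0.013) [151.2 198.9] [417.3 380.4]
(0.601, -0.065, 0.079) [187.2 188.8] [375.2 320.5]
```

The spigot is between (601,-65) from the top camera and (606,-61) from the scene camera. I take (603.5,-63), which is inside the 6.5 mm clearance either way. I lower in steps and watch the force.

Request:
carry_out --motion '[[[0.0025,0.0045,0],0],[[0.0025,0.0045,-0.02],0],[[0.0025,0.0045,-0.035],0],[[0.0025,0.0045,-0.05],0],[[0.0025,0.0045,-0.065],0],[[0.0025,0.0045,-0.07],0],[[0.0025,0.0045,-0.07],0],[[0.0025,0.0045,-0.07],0]]'

```text
time: 5.5
position: [0.6043, -0.0607, 0.0649]
tool_rot: [-3.142, -0.0, -0.001]
ft_force: [0.9, -0.3, -1.3]
grip_width: 0.487
```

```bash
python3 look.py scene s3.png 310 240 133 100
```

```text
5.55 [ 0.6046 -0.0608  0.0653] [ 3.141e+00 -0.000e+00  2.000e-03] [-0.   0.5 -1.3] 0.4863624735085901
```

View pics/s3.png

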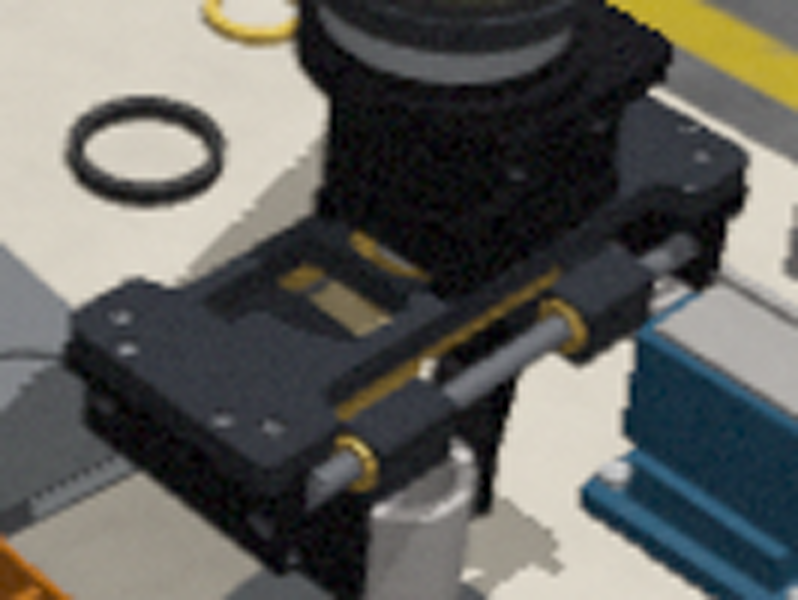

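The sleeve bottom is at z 51 mm with no contact force, so the spigot is inside the bore. Lower to the plate.

Request:
carry_out --motion '[[[0,0,-0.015],0],[[0,0,-0.027],0],[[0,0,-0.033],0],[[0,0,-0.036],0],[[0,0,-0.0375],0],[[0,0,-0.0375],0],[[0,0,-0.0375],0]]'

```text
time: 6.25
position: [0.6044, -0.0607, 0.0275]
tool_rot: [3.141, 0.0, 0.002]
ft_force: [0.1, -0.2, -0.6]
grip_width: 0.484
```

Request:
carry_out --motion '[[[0,0,-0.001],0],[[0,0,-0.001],0],[[0,0,-0.001],0],[[0,0,-0.001],0]]'

```text
time: 6.65
position: [0.6045, -0.0608, 0.0266]
tool_rot: [3.141, -0.0, 0.002]
ft_force: [0.3, -0.3, 2.4]
grip_width: 0.484
```

Request:
carry_out --motion '[[[0,0,0],0],[[0,0,0],0],[[0,0,0],0],[[0,0,0],0],[[0,0,0.02],0],[[0,0,0.05],0],[[0,0,0.09],0],[[0,0,0.09],0],[[0,0,0.09],0]]' --grip -0.38

```text
time: 7.55
position: [0.6046, -0.0609, 0.1172]
tool_rot: [3.141, -0.0, 0.004]
ft_force: [0.3, -0.2, -0.0]
grip_width: 0.69
```

Sleeve is standing, with contact at the expected height. Next the large ring at (552,-430).

Request:
carry_out --motion '[[[-0.004,-0.03,0],0],[[-0.01,-0.075,0],0],[[-0.017,-0.12,0],0],[[-0.024,-0.167,0],0],[[-0.03,-0.214,0],0],[[-0.037,-0.261,0],0],[[-0.043,-0.307,0],0],[[-0.048,-0.345,0],0],[[-0.052,-0.37,0],0],[[-0.052,-0.37,-0.02],0],[[-0.052,-0.37,-0.06],0],[[-0.052,-0.37,-0.09],0],[[-0.052,-0.37,-0.106],0],[[-0.052,-0.37,-0.113],0],[[-0.052,-0.37,-0.1135],0],[[-0.052,-0.37,-0.1135],0],[[-0.052,-0.37,-0.1135],0]]' --grip -1

```text
time: 9.25
position: [0.5526, -0.4312, 0.0035]
tool_rot: [3.14, 0.0, 0.002]
ft_force: [-0.9, -0.3, -0.8]
grip_width: 0.999
```

```bash
python3 look.py scene s4.png 210 180 133 100
```

```text
9.3 [ 0.5525 -0.4311  0.0035] [3.141e+00 0.000e+00 2.000e-03] [0.3 0.7 0.5] 0.9993650434157358
```

View pics/s4.png

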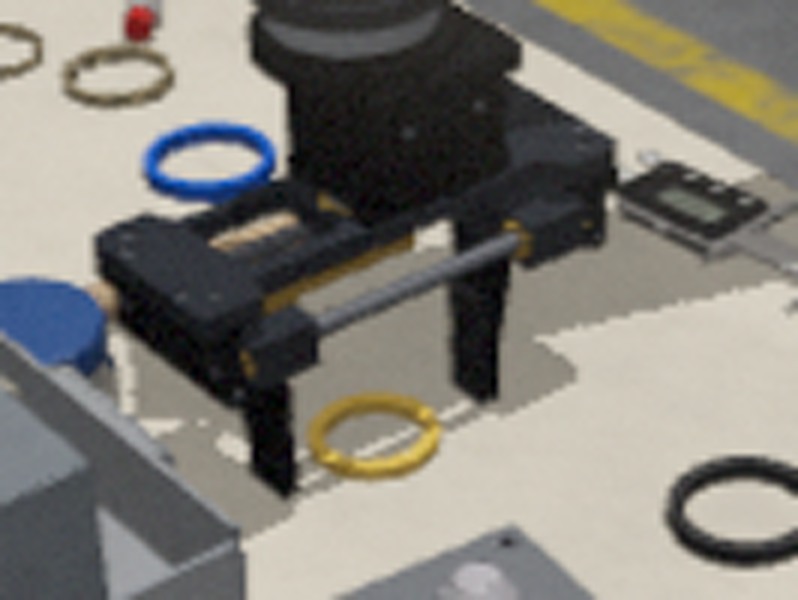

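Ring centre (375,433) lies at the mid of the fingertips (373,440). Close.

Request:
carry_out --motion '[[[0,0,0],0],[[0,0,0],0],[[0,0,0],0],[[0,0,0],0],[[0,0,0],0],[[0,0,0],0],[[0,0,0],0]]' --grip 1 --squeeze 15

```text
time: 10.0
position: [0.552, -0.4307, 0.0026]
tool_rot: [3.142, 0.0, 0.0]
ft_force: [-0.4, -0.4, 0.1]
grip_width: 0.582
```

Held (~51.5 mm). Carry it back over the sleeve.

Request:
carry_out --motion '[[[0,0,0.03],0],[[0,0,0.075],0],[[0,0,0.112],0],[[0.004,0.025,0.112],0],[[0.01,0.065,0.112],0],[[0.016,0.11,0.112],0],[[0.022,0.157,0.112],0],[[0.029,0.204,0.112],0],[[0.036,0.25,0.112],0],[[0.042,0.295,0.112],0],[[0.047,0.335,0.112],0],[[0.051,0.36,0.112],0],[[0.052,0.37,0.112],0],[[0.052,0.37,0.112],0],[[0.052,0.37,0.112],0],[[0.052,0.37,0.09],0],[[0.052,0.37,0.072],0],[[0.052,0.37,0.065],0],[[0.052,0.37,0.062],0],[[0.052,0.37,0.062],0]]'

```text
time: 12.0
position: [0.604, -0.0619, 0.0646]
tool_rot: [3.141, -0.002, 0.0]
ft_force: [-0.3, -0.4, 0.7]
grip_width: 0.581
```

```bash
python3 look.py scene s5.png 320 250 120 90
```

```text
12.05 [ 0.6044 -0.0616  0.0652] [ 3.141e+00 -2.000e-03  1.000e-03] [0.6 0.4 0.8] 0.5805638182882117
```

View pics/s5.png

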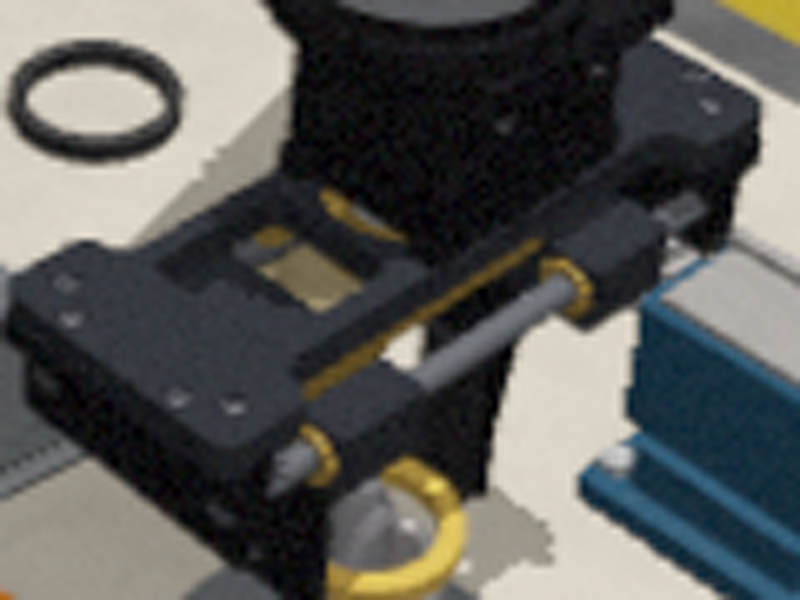

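The spigot stands inside the yellow ring (around (375,520)), and the sleeve rim shows through its bore. Lower onto the sleeve.

Request:
carry_out --motion '[[[0,0,-0.003],0],[[0,0,-0.005],0],[[0,0,-0.007],0],[[0,0,-0.0075],0],[[0,0,-0.0075],0],[[0,0,-0.0075],0]]'

```text
time: 12.65
position: [0.6041, -0.0607, 0.0575]
tool_rot: [3.141, 0.0, 0.001]
ft_force: [-1.0, -0.1, 3.7]
grip_width: 0.581
```

Request:
carry_out --motion '[[[0,0,0],0],[[0,0,0],0],[[0,0,0],0],[[0,0,0.01],0],[[0,0,0.03],0],[[0,0,0.06],0],[[0,0,0.06],0],[[0,0,0.06],0]]' --grip -0.5

```text
time: 13.45
position: [0.6046, -0.0608, 0.1183]
tool_rot: [3.141, 0.0, 0.003]
ft_force: [-0.1, -0.4, -1.2]
grip_width: 0.749
```

Request:
carry_out --motion '[[[-0.015,-0.028,0],0],[[-0.036,-0.067,0],0],[[-0.058,-0.107,0],0],[[-0.08,-0.148,0],0],[[-0.1,-0.186,0],0],[[-0.118,-0.219,0],0],[[-0.129,-0.239,0],0],[[-0.129,-0.239,-0.02],0],[[-0.129,-0.239,-0.06],0],[[-0.129,-0.239,-0.09],0],[[-0.129,-0.239,-0.107],0],[[-0.129,-0.239,-0.113],0],[[-0.129,-0.239,-0.1135],0],[[-0.129,-0.239,-0.1135],0],[[-0.129,-0.239,-0.1135],0]]' --grip -1

```text
time: 14.95
position: [0.4758, -0.3003, 0.0048]
tool_rot: [3.14, 0.0, 0.003]
ft_force: [0.4, 0.3, 0.7]
grip_width: 0.997
```

```bash
python3 look.py scene s6.png 270 200 160 120
```

```text
15.0 [ 0.4758 -0.3003  0.0047] [3.14e+00 0.00e+00 3.00e-03] [ 0.3 -0.1  0.2] 0.9986566336925669
```

View pics/s6.png

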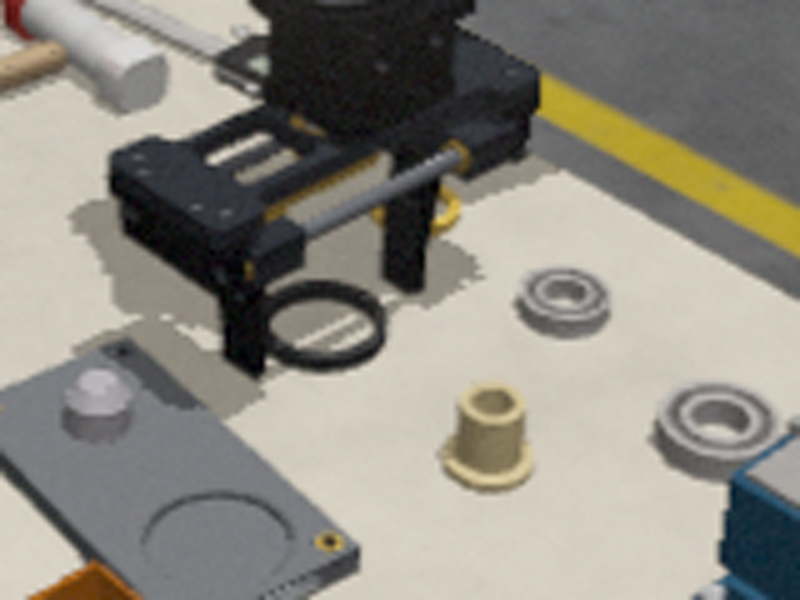

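The seal (325,323) is centred between the fingertips. Grip.

Request:
carry_out --motion '[[[0,0,-0.001],0],[[0,0,-0.001],0],[[0,0,-0.001],0],[[0,0,-0.001],0],[[0,0,-0.001],0],[[0,0,-0.001],0]]' --grip 1 --squeeze 12

```text
time: 15.6
position: [0.475, -0.2998, 0.0026]
tool_rot: [3.141, 0.0, 0.0]
ft_force: [0.3, 0.8, 0.8]
grip_width: 0.679
```

Request:
carry_out --motion '[[[0,0,0.03],0],[[0,0,0.07],0],[[0.025,0,0.077],0],[[0.06,-0.001,0.077],0],[[0.095,-0.001,0.077],0],[[0.12,-0.0015,0.077],0],[[0.127,-0.0015,0.077],0],[[0.127,-0.0015,0.077],0],[[0.127,-0.0015,0.077],0],[[0.127,-0.0015,0.06],0],[[0.127,-0.0015,0.048],0],[[0.127,-0.0015,0.048],0]]'

```text
time: 16.8
position: [0.599, -0.3009, 0.0472]
tool_rot: [-3.14, 0.001, 0.008]
ft_force: [-0.6, 0.5, -0.3]
grip_width: 0.68
```

```bash
python3 look.py scene s7.png 240 200 120 90
```

```text
16.85 [ 0.6    -0.301   0.0485] [-3.14e+00  1.00e-03  5.00e-03] [ 0.4  0.5 -0.5] 0.6750968532332317
```

View pics/s7.png

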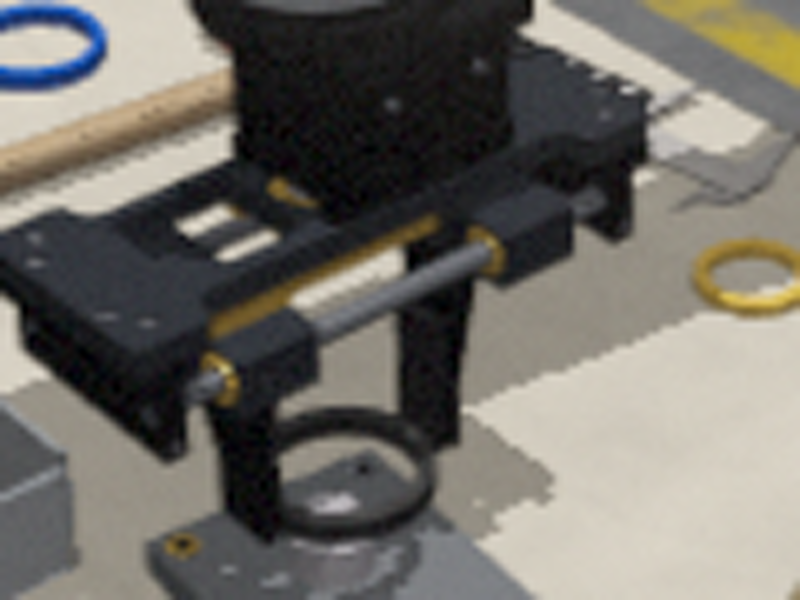

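The seal is slightly right of the spigot top at (330,500), by about 4 mm. I correct by (+2,-2.5) mm and lower.

Request:
carry_out --motion '[[[0.002,-0.0025,0],0],[[0.002,-0.0025,-0.005],0],[[0.002,-0.0025,-0.015],0],[[0.002,-0.0025,-0.025],0],[[0.002,-0.0025,-0.031],0],[[0.002,-0.0025,-0.0335],0],[[0.002,-0.0025,-0.0345],0],[[0.002,-0.0025,-0.0345],0],[[0.002,-0.0025,-0.0345],0]]'

```text
time: 17.75
position: [0.6085, -0.3054, 0.0233]
tool_rot: [3.136, 0.0, 0.016]
ft_force: [-10.6, 3.6, 28.6]
grip_width: 0.673
```

Unexpected contact: 28 N at 8 mm above the plate. I back off and look.

Request:
carry_out --motion '[[[0,0,0.01],0],[[0,0,0.025],0],[[0,0,0.025],0],[[0,0,0.025],0],[[0,0,0.025],0],[[0,0,0.025],0]]'

```text
time: 18.35
position: [0.6032, -0.3035, 0.0398]
tool_rot: [-3.141, -0.0, 0.003]
ft_force: [-0.0, -0.3, -1.0]
grip_width: 0.676
```

```bash
python3 look.py scene s8.png 240 200 120 90; python3 -c "
from h import *
im,K,T=grab('scene'); s=get_state()['position']
for z in (s[2],s[2]-.0026,.036,.013):
    print(z,((proj([s[0],s[1],z],K,T)-[240,200])*6.667).round())
print(((proj([s[0]+.1,s[1],.07],K,T)-[240,200])*6.667).round())
"
```

```text
18.4 [ 0.6034 -0.3035  0.04  ] [-3.141e+00 -0.000e+00  2.000e-03] [ 0.4 -0.9 -0.2] 0.6795511081800498
0.04025540724746861 [324. 490.]
0.03765540724746861 [324. 496.]
0.036 [324. 501.]
0.013 [327. 558.]
[ 46. 549.]
```

View pics/s8.png

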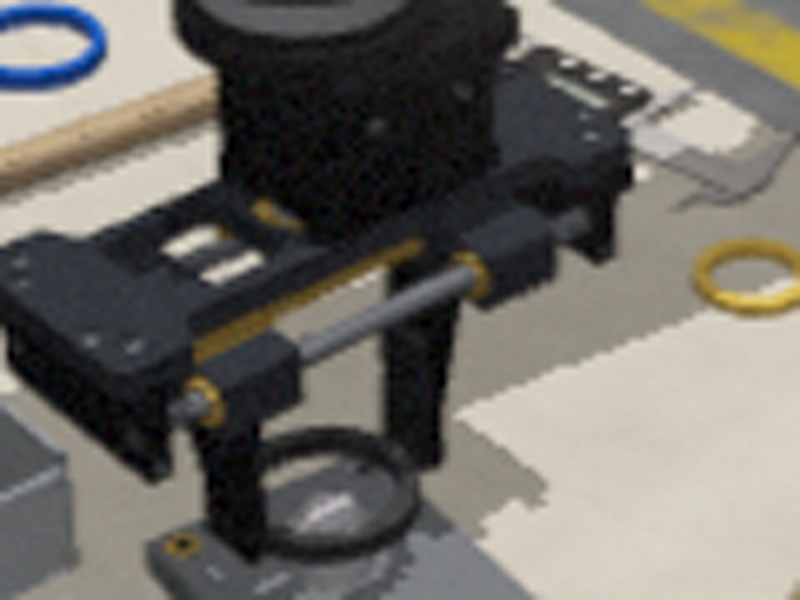

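```bash
python3 - <<'E'
from h import *
im,K,T=grab("top"); im2,K2,T2=grab("scene")
def tri(a,b):
    A=[];B=[]
    for (u,v),K_,T_ in((a,K,T),(b,K2,T2)):
        q=T_[:3,:3]@np.linalg.inv(K_)@[u,v,1]; q/=np.linalg.norm(q); P=np.eye(3)-np.outer(q,q); A.append(P);B.append(P@T_[:3,3])
    return np.linalg.solve(sum(A),sum(B)).round(4)
print("tray corner",tri((305,151),(249.7,269.7)))
print("spigot top seal",tri((301.9,193.6),(289.6,277)))
a=cv2.resize(im[90:240,230:420],(760,600),interpolation=cv2.INTER_CUBIC)
cv2.imwrite("pics/t9.png",a); print(get_state()["joint_positions"])
E
```

```text
tray corner [ 0.6829 -0.3155  0.0822]
spigot top seal [ 0.6011 -0.3036  0.0296]
[ 0.75883227  0.55075665 -0.44442804  1.55709041  0.25604568  1.0924534
  0.25332589]
```

View pics/t9.png

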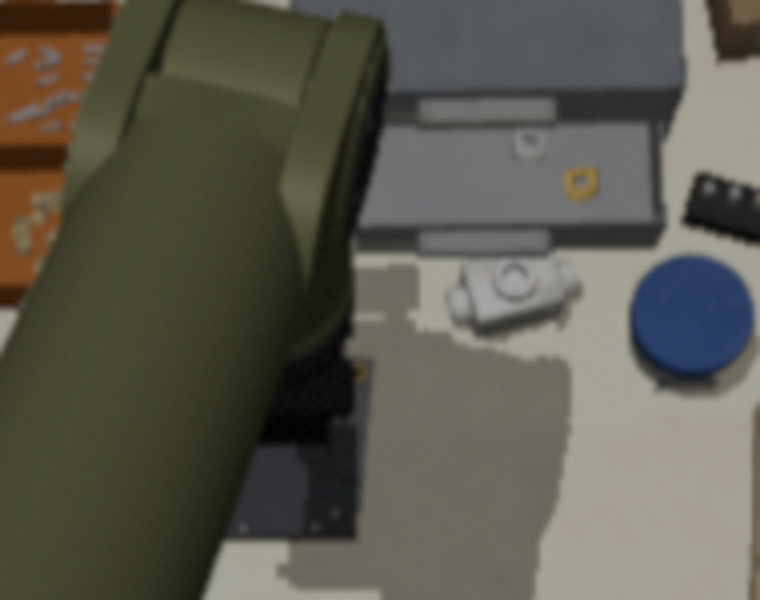

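This explains the contact. The open drawer (corner near (683,-316), top about 82 mm) was under the gripper body's +x end, not the seal. I turn the jaw 90° so the body stays at x<0.645.

Request:
carry_out --motion '[[[0,0,0.02],0],[[0,0,0.03],-0.1],[[0,0,0.03],-1.571],[[0,0,0.03],-1.571],[[0,0,0.03],-1.571],[[0,0,0.03],-1.571],[[0,0,0.03],-1.571],[[0,0,0.03],-1.571],[[0,0,0.03],-1.571],[[0,0,0.03],-1.571],[[0,0,0.03],-1.571],[[0,0,0.03],-1.571],[[0,0,0.03],-1.571],[[0,0,0.015],-1.571],[[0,0,0.005],-1.571],[[0,0,0],-1.571],[[0,0,0],-1.571],[[0,0,0],-1.571]]'

```text
time: 20.35
position: [0.6038, -0.3037, 0.0408]
tool_rot: [2.222, -2.221, -0.001]
ft_force: [0.5, 0.5, -0.3]
grip_width: 0.674
```

```bash
python3 look.py scene s9.png 240 200 120 90; python3 -c "
from h import *
im,K,T=grab('scene'); s=get_state()['position']
for z in (s[2],.036): print(z,((proj([s[0],s[1],z],K,T)-[240,200])*6.667).round())
"
```

```text
20.4 [ 0.6042 -0.3039  0.0413] [-2.221e+00  2.221e+00 -1.000e-03] [ 0.5 -0.1 -0.5] 0.6758853378159821
0.04155174814947264 [321. 487.]
0.036 [322. 501.]
```

View pics/s9.png

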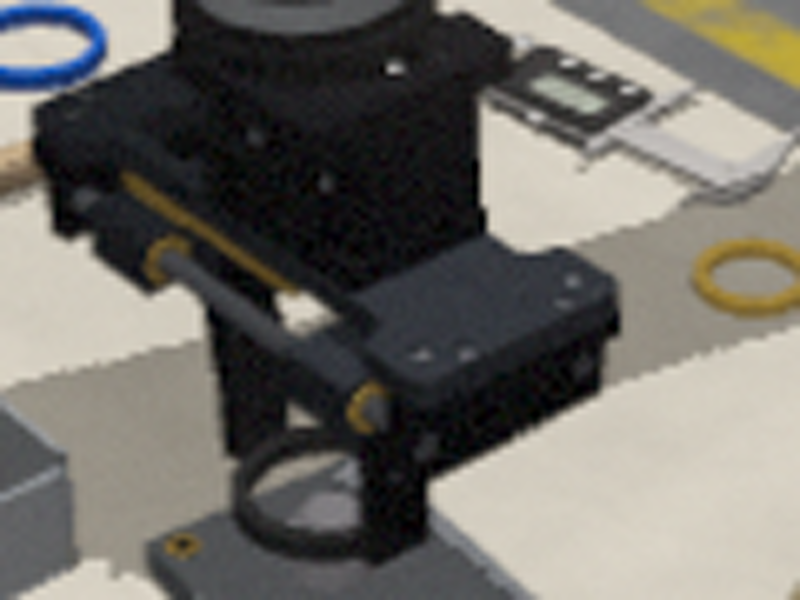

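The spigot top (325,510) is well inside the seal bore and the body is clear of the drawer. Lower.

Request:
carry_out --motion '[[[0,0.002,-0.006],0],[[0,0.002,-0.014],0],[[0,0.002,-0.02],0],[[0,0.002,-0.023],0],[[0,0.002,-0.025],0],[[0,0.002,-0.0255],0],[[0,0.002,-0.0255],0],[[0,0.002,-0.0255],0]]'

```text
time: 21.25
position: [0.6041, -0.3019, 0.0157]
tool_rot: [-2.221, 2.222, -0.001]
ft_force: [-0.1, 0.5, -0.2]
grip_width: 0.679
```

Request:
carry_out --motion '[[[0,0,-0.001],0],[[0,0,-0.001],0],[[0,0,-0.001],0]]'

```text
time: 21.55
position: [0.6042, -0.3019, 0.0156]
tool_rot: [-2.221, 2.222, -0.001]
ft_force: [-1.2, 0.5, 4.9]
grip_width: 0.678
```

Request:
carry_out --motion '[[[0,0,0],0],[[0,0,0],0],[[0,0,0],0],[[0,0,0.01],0],[[0,0,0.04],0],[[0,0,0.08],0],[[0,0,0.08],0]]' --grip -0.7

```text
time: 22.25
position: [0.6081, -0.3035, 0.1021]
tool_rot: [-2.218, 2.219, -0.018]
ft_force: [1.7, -1.0, 0.2]
grip_width: 0.852
```

Request:
carry_out --motion '[[[-0.03,0.008,0],0],[[-0.075,0.02,0],0],[[-0.12,0.033,0],0],[[-0.165,0.045,0],0],[[-0.2,0.055,0],0],[[-0.222,0.061,0],0],[[-0.222,0.061,0],0],[[-0.222,0.061,-0.01],0],[[-0.222,0.061,-0.035],0],[[-0.222,0.061,-0.035],0],[[-0.222,0.061,-0.035],0]]'

```text
time: 23.35
position: [0.3824, -0.2405, 0.0591]
tool_rot: [2.222, -2.221, -0.002]
ft_force: [0.3, 0.1, 0.8]
grip_width: 0.851
```

```bash
python3 look.py scene s10.png 270 190 200 150; python3 - <<'E'
from h import *
im,K,T=grab('scene'); s=get_state()['position']
for z in (s[2],.0): print(z,((proj([s[0],s[1],z],K,T)-[270,190])*4).round())
im,K1,T1=grab('top'); cv2.imwrite("pics/t10.png",im)
E
```

```text
23.4 [ 0.3829 -0.2408  0.0598] [-2.222  2.221 -0.   ] [ 1.2 -0.2 -0.1] 0.848991312445945
0.06015979360659668 [456. 197.]
0.0 [447. 284.]
```

View pics/s10.png

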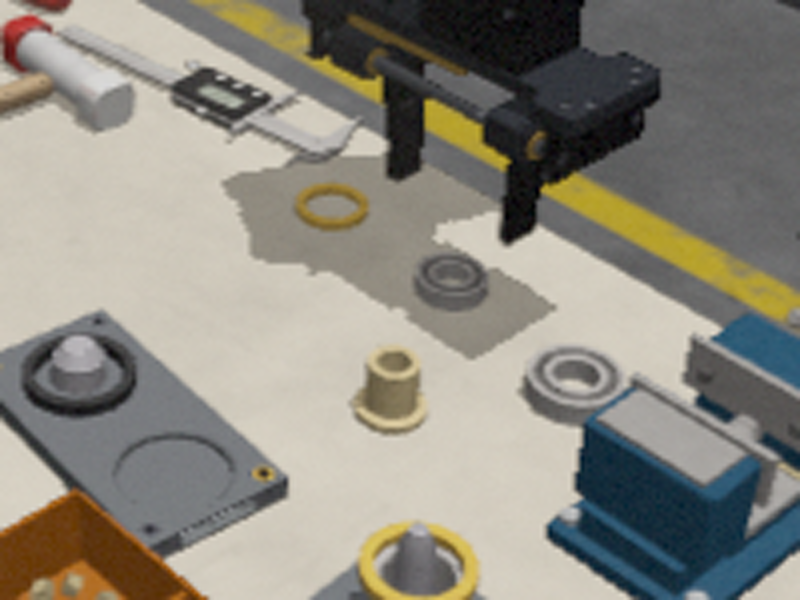

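The seal lies flat round the short spigot (78,370) and the ring is flat on the sleeve with the spigot through both (418,565). The small bearing (452,277) looks a few mm off my estimate, so I measure it in both views.

```bash
python3 - <<'E'
from h import *
_,K,T=grab("top"); _,K2,T2=grab("scene")
a=cv2.imread("pics/scene0.png"); t=cv2.imread("pics/top0.png")
def fit(img,K,T,z,u,v,w,thr):
    g=img[v-w:v+w,u-w:u+w].astype(int); bg=np.percentile(g.reshape(-1,3),85,axis=0)
    m=(np.abs(g-bg).max(2)>thr).astype(np.uint8)
    n,l,s,c=cv2.connectedComponentsWithStats(m); k=1+np.argmax(s[1:,4]); 
    return s[k][:4]+[u-w,v-w,0,0]
# scene bearings: silhouettes (bbox) -> top-ellipse centre; bbox = top rim top .. base front
for n,uv,w,h,R in [("SB",(382,260),18,.012,.021),("LB",(413,285),19,.015,.026)]:
    for thr in (40,60,80):
        b=fit(a,K2,T2,0,*uv,w,thr); print(n,"scene bbox",b)
    for P in ([(.382,-.241),(.386,-.236),(.38,-.243)] if n=="SB" else [(.404,-.135),(.408,-.131),(.401,-.138)]):
        th=np.linspace(0,6.28,60); q=np.array([proj([P[0]+R*np.cos(x),P[1]+R*np.sin(x),z],K2,T2) for z in(0,h) for x in th]); 
        q1=np.array([proj([P[0]+R*np.cos(x),P[1]+R*np.sin(x),z],K,T) for z in(0,h) for x in th])
        print("  pred",P,"scene",q.min(0).round(1),(q.max(0)-q.min(0)).round(1),"top",q1.min(0).round(1),q1.max(0).round(1))
    u,v=(275,296) if n=="SB" else (226,287)
    for thr in (15,28,45): print("  top bbox",fit(t,K,T,0,u,v,17,thr))
E
```

```text
SB scene bbox [373 254  19  14]
SB scene bbox [373 254  19  14]
SB scene bbox [373 254  19  14]
  pred (0.382, -0.241) scene [372.9 251.3] [18.8 15.1] top [264.2 284.7] [284.1 304.5]
  pred (0.386, -0.236) scene [373.3 253. ] [18.9 15.2] top [261.9 282.9] [281.8 302.6]
  pred (0.38, -0.243) scene [372.8 250.6] [18.8 15.1] top [265.1 285.6] [285.  305.4]
  top bbox [265 287  20  19]
  top bbox [265 287  20  18]
  top bbox [266 288  15  15]
LB scene bbox [400 277  32  27]
LB scene bbox [400 277  32  27]
LB scene bbox [401 284  31  20]
  pred (0.404, -0.135) scene [399.6 274.3] [25.7 21.2] top [212.7 272.8] [238.  297.2]
  pred (0.408, -0.131) scene [399.8 276. ] [25.8 21.3] top [210.9 271. ] [236.2 295.4]
  pred (0.401, -0.138) scene [399.5 273.1] [25.6 21.1] top [214.1 274.1] [239.3 298.6]
  top bbox [213 276  26  23]
  top bbox [214 276  25  23]
  top bbox [214 277  20  19]
```

The two cameras disagree by about 5 mm along the scene line of sight. The ring and seal placed at known TCP positions show the scene camera is the one that matches the robot. So small bearing ≈ (386,-236), its nest ≈ (611,-210), large bearing ≈ (407,-131), its nest ≈ (598,33).

Request:
carry_out --motion '[[[0.0025,0.004,-0.015],0],[[0.0025,0.004,-0.035],0],[[0.0025,0.004,-0.046],0],[[0.0025,0.004,-0.052],0],[[0.0025,0.004,-0.0535],0],[[0.0025,0.004,-0.0535],0],[[0.0025,0.004,-0.0535],0]]'

```text
time: 24.3
position: [0.385, -0.2372, 0.0067]
tool_rot: [-2.221, 2.222, -0.002]
ft_force: [0.3, -0.2, -0.1]
grip_width: 0.847
```

Request:
carry_out --motion '[[[0,0,0],0],[[0,0,0],0],[[0,0,0],0],[[0,0,0],0],[[0,0,0],0],[[0,0,0],0],[[0,0,0],0],[[0,0,0],0]]' --grip 1 --squeeze 20

```text
time: 25.1
position: [0.3845, -0.2369, 0.0062]
tool_rot: [2.221, -2.222, 0.0]
ft_force: [0.2, -0.4, 1.4]
grip_width: 0.471
```

Held (41.6 mm). Carry it to the nest.

Request:
carry_out --motion '[[[0,0,0.03],0],[[0,0,0.07],0],[[0.02,0.003,0.08],0],[[0.06,0.007,0.08],0],[[0.105,0.013,0.08],0],[[0.15,0.018,0.08],0],[[0.19,0.023,0.08],0],[[0.215,0.026,0.08],0],[[0.2265,0.027,0.08],0],[[0.2265,0.027,0.08],0],[[0.2265,0.027,0.06],0],[[0.2265,0.027,0.035],0],[[0.2265,0.027,0.022],0],[[0.2265,0.027,0.022],0],[[0.2265,0.027,0.022],0]]'

```text
time: 26.6
position: [0.6105, -0.2102, 0.0286]
tool_rot: [2.22, -2.222, 0.0]
ft_force: [0.6, 0.2, -0.5]
grip_width: 0.469
```

Request:
carry_out --motion '[[[0,0,-0.004],0],[[0,0,-0.008],0],[[0,0,-0.011],0],[[0,0,-0.013],0],[[0,0,-0.014],0],[[0,0,-0.0145],0],[[0,0,-0.0145],0],[[0,0,-0.0145],0]]'

```text
time: 27.4
position: [0.611, -0.2097, 0.0142]
tool_rot: [2.221, -2.222, 0.0]
ft_force: [-1.9, 0.6, 6.4]
grip_width: 0.468
```

Contact on the nest floor at exactly the expected height. Release, lift, and turn the jaws back along x for the large bearing, which keeps the body off the vise.

Request:
carry_out --motion '[[[0,0,0.0005],0],[[0,0,0.0005],0],[[0,0,0.0005],0],[[0,0,0.01],0],[[0,0,0.05],0],[[0,0,0.1],0],[[0,0,0.1],0]]' --grip -0.4

```text
time: 28.1
position: [0.6163, -0.2112, 0.1226]
tool_rot: [-2.216, 2.217, -0.021]
ft_force: [0.5, -0.2, 0.9]
grip_width: 0.702
```

Request:
carry_out --motion '[[[-0.02,0.008,0],0.15],[[-0.06,0.023,0],0.3],[[-0.1,0.039,0],0.45],[[-0.14,0.054,0],0.6],[[-0.18,0.07,0],0.75],[[-0.204,0.079,0],0.9],[[-0.204,0.079,0],1.05],[[-0.204,0.079,0],1.2],[[-0.204,0.079,0],1.35],[[-0.204,0.079,0],1.5],[[-0.204,0.079,0],1.571],[[-0.204,0.079,0],1.571],[[-0.204,0.079,-0.03],1.571],[[-0.204,0.079,-0.06],1.571],[[-0.204,0.079,-0.06],1.571],[[-0.204,0.079,-0.06],1.571]]' --grip -0.7

```text
time: 29.7
position: [0.407, -0.1307, 0.054]
tool_rot: [-3.141, 0.001, 0.0]
ft_force: [-0.0, -0.2, -0.3]
grip_width: 0.848
```

```bash
python3 - <<'E'
from h import *
im2,K2,T2=grab("scene"); im,K,T=grab("top"); s=get_state(); print(s["position"],s["tool_rot"],s["time"])
cv2.imwrite("pics/s11.png",im2)
# fingertip mid, held against LB bbox, printed only
print("LB pred base at TCP",proj([*s["position"][:2],0],K2,T2).round(1),"top rim",proj([*s["position"][:2],.015],K2,T2).round(1))
g=im2[262:310,392:436].mean(2).astype(int)
for r in range(0,48,3): print(262+r,g[r,::2].tolist())
# orange tray near rim in both views
for n,i in(("scene",im2),("top",im)):
    h=cv2.cvtColor(i,cv2.COLOR_BGR2HSV); m=cv2.inRange(h,(5,150,60),(16,255,255)); 
    n_,l,st,c=cv2.connectedComponentsWithStats(cv2.morphologyEx(m,cv2.MORPH_CLOSE,np.ones((9,9)))); k=1+np.argmax(st[1:,4]); 
    cs,_=cv2.findContours((l==k).astype(np.uint8),cv2.RETR_EXTERNAL,cv2.CHAIN_APPROX_NONE); print(n,st[k],cv2.approxPolyDP(cv2.convexHull(max(cs,key=cv2.contourArea)),4,True).reshape(-1,2).tolist())
E
```

```text
[ 0.40821296 -0.1311485   0.05516233] [ 3.14060197e+00 -9.30770031e-04  4.02950403e-03] 29.8
LB pred base at TCP [412.1 289.2] top rim [412.9 283.7]
262 [134, 138, 115, 34, 14, 9, 19, 13, 8, 99, 94, 140, 141, 142, 140, 198, 203, 140, 48, 22, 18, 93]
265 [138, 139, 138, 83, 17, 15, 6, 17, 42, 120, 139, 139, 141, 141, 139, 139, 141, 139, 201, 194, 204, 204]
268 [140, 141, 138, 87, 17, 14, 13, 13, 16, 135, 137, 140, 140, 141, 139, 142, 140, 141, 141, 140, 186, 202]
271 [139, 139, 137, 60, 12, 17, 19, 15, 10, 139, 139, 138, 141, 140, 140, 140, 141, 141, 142, 141, 141, 143]
274 [136, 135, 132, 28, 13, 14, 10, 4, 62, 138, 139, 140, 140, 140, 142, 141, 143, 143, 142, 142, 144, 150]
277 [136, 134, 138, 124, 42, 15, 3, 18, 79, 92, 90, 93, 113, 171, 140, 142, 141, 139, 139, 141, 141, 202]
280 [138, 139, 141, 137, 140, 125, 47, 22, 114, 100, 90, 109, 114, 113, 78, 143, 154, 141, 139, 146, 189, 205]
283 [140, 140, 139, 140, 139, 116, 78, 107, 104, 89, 105, 94, 85, 83, 170, 132, 148, 161, 176, 190, 200, 202]
286 [141, 139, 140, 141, 128, 77, 177, 100, 100, 136, 145, 143, 142, 132, 173, 114, 160, 
[... 284 characters left out ...]
02, 152, 118, 110, 106, 89, 85, 101, 158, 168, 167, 166, 168, 166, 166]
298 [143, 143, 144, 142, 203, 203, 205, 203, 202, 201, 202, 204, 41, 41, 65, 80, 83, 151, 167, 165, 166, 166]
301 [139, 142, 140, 140, 192, 202, 202, 203, 203, 203, 202, 198, 41, 40, 41, 40, 50, 77, 82, 114, 163, 165]
304 [143, 163, 196, 204, 204, 203, 201, 201, 203, 203, 202, 146, 39, 42, 43, 41, 39, 40, 43, 65, 85, 86]
307 [203, 205, 205, 207, 204, 204, 203, 202, 202, 203, 202, 137, 39, 40, 41, 42, 42, 38, 43, 42, 42, 52]
scene [  199   313   186   167 15658] [[206, 324], [290, 313], [384, 392], [383, 408], [298, 479], [213, 375], [199, 331]]
top [ 151   88  110   76 7635] [[258, 91], [258, 161], [151, 161], [155, 92]]
```

The large bearing's rim (rows 276–296, left 401) matches a bearing under the TCP. Descend and grip.

Request:
carry_out --motion '[[[0,0,-0.015],0],[[0,0,-0.028],0],[[0,0,-0.038],0],[[0,0,-0.044],0],[[0,0,-0.047],0],[[0,0,-0.047],0],[[0,0,-0.047],0]]'

```text
time: 30.5
position: [0.4073, -0.1309, 0.007]
tool_rot: [3.141, 0.0, 0.001]
ft_force: [1.1, 0.5, 0.4]
grip_width: 0.85
```

Request:
carry_out --motion '[[[0,0,0],0],[[0,0,0],0],[[0,0,0],0],[[0,0,0],0],[[0,0,0],0],[[0,0,0],0],[[0,0,0],0]]' --grip 1 --squeeze 25

```text
time: 31.2
position: [0.4066, -0.1308, 0.0066]
tool_rot: [3.142, -0.0, -0.001]
ft_force: [-1.9, 0.9, 1.8]
grip_width: 0.588
```

Request:
carry_out --motion '[[[0,0,0.03],0],[[0,0,0.075],0],[[0,0,0.115],0],[[0.02,0,0.13],0],[[0.06,0,0.13],0],[[0.105,0.005,0.13],0],[[0.14,0.025,0.13],0],[[0.16,0.06,0.13],0],[[0.175,0.1,0.13],0],[[0.188,0.14,0.13],0],[[0.1914,0.16,0.13],0],[[0.1914,0.1643,0.13],0],[[0.1914,0.1643,0.13],0],[[0.1914,0.1643,0.1],0],[[0.1914,0.1643,0.06],0],[[0.1914,0.1643,0.035],0],[[0.1914,0.1643,0.023],0],[[0.1914,0.1643,0.023],0],[[0.1914,0.1643,0.023],0]]'

```text
time: 33.1
position: [0.5993, 0.0326, 0.0307]
tool_rot: [3.141, -0.002, 0.003]
ft_force: [1.1, 0.6, -0.7]
grip_width: 0.585
```

Request:
carry_out --motion '[[[0,0,-0.004],0],[[0,0,-0.008],0],[[0,0,-0.011],0],[[0,0,-0.013],0],[[0,0,-0.0145],0],[[0,0,-0.0155],0],[[0,0,-0.0155],0],[[0,0,-0.0155],0]]'

```text
time: 33.9
position: [0.5983, 0.0336, 0.0146]
tool_rot: [3.141, 0.0, -0.0]
ft_force: [-2.2, -1.1, 5.2]
grip_width: 0.583
```

Contact at 14.6 mm, which is the nest floor. Release, retreat up and away, then a final look.

Request:
carry_out --motion '[[[0,0,0.0005],0],[[0,0,0.0005],0],[[0,0,0.0005],0],[[0,0,0.01],0],[[0,0,0.05],0],[[0,0,0.1],0],[[0,0,0.14],0],[[-0.04,-0.03,0.18],0],[[-0.08,-0.07,0.21],0],[[-0.11,-0.11,0.22],0],[[-0.13,-0.15,0.22],0],[[-0.15,-0.19,0.22],0],[[-0.16,-0.24,0.22],0],[[-0.16,-0.28,0.22],0],[[-0.16,-0.33,0.22],0],[[-0.16,-0.38,0.22],0],[[-0.16,-0.43,0.22],0],[[-0.16,-0.48,0.22],0],[[-0.16,-0.53,0.22],0],[[-0.16,-0.53,0.22],0]]' --grip -0.5

```text
time: 35.9
position: [0.4346, -0.5035, 0.2328]
tool_rot: [3.139, -0.013, -0.004]
ft_force: [-0.3, -0.4, 0.3]
grip_width: 0.752
```

```bash
python3 - <<'E'
from h import *
im,K,T=grab("top"); im2,K2,T2=grab("scene")
a=cv2.resize(im[165:315,120:340],(800,545),interpolation=cv2.INTER_CUBIC)[:300]
b=cv2.resize(im2[225:425,210:470],(390,300),interpolation=cv2.INTER_CUBIC)
c=cv2.resize(im2[255:325,250:341],(390,300),interpolation=cv2.INTER_CUBIC)
v=np.zeros((600,800,3),np.uint8); v[:300]=a; v[300:,:390]=b; v[300:,400:790]=c
cv2.imwrite("pics/fin.png",v); print(get_state()["position"],get_state()["time"])
E
```

```text
[ 0.4373975  -0.4978993   0.23350559] 36.0
```

The picture limit is reached, so I check numerically with predicted outlines against edges.

```bash
python3 - <<'E'
from h import *
im,K,T=grab("top"); im2,K2,T2=grab("scene")
hs=cv2.cvtColor(im2,cv2.COLOR_BGR2HSV)
def outl(p,R,zs,K,T): return np.array([proj([p[0]+R*np.cos(x),p[1]+R*np.sin(x),z],K,T) for z in zs for x in np.linspace(0,6.28,60)])
def bb(q): return q.min(0).round(1).tolist(),q.max(0).round(1).tolist()
# yellow rings, scene
m=cv2.inRange(hs,(20,110,70),(34,255,255)); n,l,s,c=cv2.connectedComponentsWithStats(m)
print("yellow",[x.tolist() for x in s[1:] if x[4]>40])
print("pred large ring",bb(outl((.6045,-.061),.026,(.055,.062),K2,T2)))
# change mask vs start in scene near nests
o=cv2.imread("pics/scene0.png"); d=(np.abs(im2.astype(int)-o).max(2)>25).astype(np.uint8)
n,l,s,c=cv2.connectedComponentsWithStats(d); print("changed",[x.tolist() for x in s[1:] if x[4]>40])
for nm,p,R,zs in [("LB",(.598,.0335),.026,(.008,.023)),("SB",(.611,-.21),.021,(.008,.020)),("seal",(.604,-.302),.03,(.013,.021))]: print(nm,bb(outl(p,R,zs,K2,T2)))
ot=cv2.imread("pics/top0.png")
for nm,(u,v),w in[("bush",(251,248),14),("small ring",(321,297),14)]:
    t=ot[v-w:v+w,u-w:u+w]; r=cv2.matchTemplate(im[v-w-10:v+w+10,u-w-10:u+w+10],t,cv2.TM_CCOEFF_NORMED); print(nm,cv2.minMaxLoc(r)[1::2])
for nm,(u,v),z in[("LB nest",(153,201),0),("SB nest",(263,194),0)]:
    g=im[v-18:v+18:2,u-18:u+18:2].mean(2).astype(int); print(nm); print(g)
E
```

```text
yellow [[171, 108, 44, 22, 140], [213, 131, 16, 6, 56], [234, 139, 19, 13, 81], [262, 157, 212, 113, 1599], [144, 210, 19, 10, 86], [344, 236, 18, 11, 89], [360, 321, 29, 23, 279], [591, 332, 49, 33, 479]]
pred large ring ([359.4, 319.3], [390.0, 344.0])
changed [[244, 0, 72, 145, 4117], [302, 0, 70, 113, 3390], [553, 0, 15, 175, 955], [621, 0, 10, 34, 117], [595, 27, 26, 13, 74], [621, 36, 6, 31, 83], [572, 125, 39, 52, 519], [610, 125, 24, 14, 154], [612, 136, 28, 68, 584], [612, 138, 14, 30, 86], [235, 194, 109, 30, 1335], [508, 215, 18, 5, 42], [247, 216, 37, 16, 121], [293, 226, 21, 24, 402], [484, 228, 31, 14, 137], [260, 245, 24, 16, 205], [372, 253, 20, 15, 233], [320, 256, 28, 19, 288], [275, 274, 29, 21, 269], [399, 276, 28, 21, 382], [305, 299, 23, 18, 186], [353, 320, 37, 39, 669], [398, 364, 35, 31, 521]]
LB ([400.9, 363.9], [433.8, 395.3])
SB ([304.7, 298.4], [326.1, 317.5])
seal ([274.8, 272.3], [303.6, 293.5])
bush (0.9995967745780945, (10, 10))
small ring (0.1854877918958664, (10, 10))
LB nest
[[140 137 135 128 123 121 116 110 108 105 102 101  99  98  97  95  96  96]
[... 1935 characters left out ...]
100  92  99  96  93  98]
 [155 117  99 129  98 108  89  99  99 107 118 107  94  93  99  97  94  99]
 [152 113  96 119  94 118 107 106 111 122 100 126  75  93  99  96  97  99]
 [149 108  99  93 114  92 116 124 122  98 112 106  66  95  99  94  98  99]
 [148 104 100  94 100 119 108 101 110 115 101  69  92  99  96  94 100 100]
 [146 104 101 100  90  86  96  95  94  77  74  92 100  96  94  99 100  99]
 [140 103 107 105 100  91  89  91  93  94  97  97  95  94  99 100 100 100]
 [136 109  76 117 101 100  98  96  91  89  90  95  99 100 100 101 100 100]
 [129 107  93 110 101 101 101 100 101 100 100 100 100 101 101 100 101 100]
 [122  90  92  92  93  95  97  98  98  98  99  99 100 100 101 100 100 101]]
```

The large bearing, ring, seal, bush and small ring check out. The small bearing looks off-centre toward +y in its nest, so I fit circles to check.

```bash
python3 - <<'E'
from h import *
im,K,T=grab("top"); im2,K2,T2=grab("scene"); o=cv2.imread("pics/top0.png")
def hough(img,u,v,w,r0,r1,n=3):
    g=cv2.resize(cv2.cvtColor(img[v-w:v+w,u-w:u+w],cv2.COLOR_BGR2GRAY),None,fx=8,fy=8,interpolation=cv2.INTER_CUBIC)
    g=cv2.createCLAHE(4,(2,2)).apply(g)
    c=cv2.HoughCircles(cv2.GaussianBlur(g,(0,0),3),cv2.HOUGH_GRADIENT,1,10,param1=60,param2=12,minRadius=int(8*r0),maxRadius=int(8*r1))
    return [] if c is None else [((x+.5)/8-.5+u-w,(y+.5)/8-.5+v-w,r/8) for x,y,r in c[0][:n]]
for nm,(u,v),Rn,Rb,zt in [("drive",(154,200),.034,.026,.023),("seal",(263,193),.029,.021,.020)]:
    f=468.5/1.04
    for lab,img,R,z in(("nest",o,Rn,.013),("bearing",im,Rb,zt)):
        for x,y,r in hough(img,u,v,22,R*f*.92,R*f*1.08): print(nm,lab,round(x,1),round(y,1),"r mm",round(r/f*1000,1),(ray(x,y,K,T,z)[:2]*1000).round(1))
E
```

```text
drive bearing 150.4 198.1 r mm 26.6 [597.2  32.2]
drive bearing 153.6 201.2 r mm 25.1 [589.9  24.7]
drive bearing 149.9 200.0 r mm 24.4 [592.9  33.1]
seal bearing 259.4 192.4 r mm 21.4 [ 607.8 -208.7]
seal bearing 260.9 194.0 r mm 22.0 [ 604.1 -212. ]
seal bearing 261.9 194.9 r mm 20.1 [ 602.  -214.3]
```

Both bearings bottomed at exactly nest-floor height (14.2−6.2 = 8.0 mm and 14.6−6.6 = 8.0 mm). That means they are inside the nests, where the wall clearance limits any offset to 8 mm, under the 12 mm allowed. Handing in.

```bash
python3 -c "
from h import *
print(get_state()['qd'].round(3) if hasattr(get_state()['qd'],'round') else get_state()['qd']); print(ticket.close_job())"
```

```text
[-0.002 -0.003  0.005 -0.001  0.006 -0.001  0.001]
the job is handed in; nothing more can be done
None
```

I made up both kits and handed the job in at about 36 s on the robot's clock; no verdict was reported.

- **Drive-end:** the sleeve is on the plate over the tall spigot and the large ring is on top of it. The large bearing is in its nest.
- **Seal-end:** the black lip seal is over the short spigot and the small bearing is in its nest.

**Last checks**
- **Heights:** every part touched down at its expected height, and both bearings bottomed at 8.0 mm, the nest floor.
- **Ring and seal:** a close scene view showed both flat and around their spigots.
- **Bush and small ring:** the bush is unchanged in the top view. The small ring was hidden by the arm in the top view, so that check failed, but the scene view shows it in its original place.

**What went wrong or disagreed**
- **Drawer contact:** on the first try at the lip seal, the gripper body pressed on the open drawer, with about 28 N at the wrist (limit 40 N). I backed off and turned the jaws 90°.
- **Cameras:** the two views disagreed by about 5 mm, and I followed the scene camera, which matched the robot.
- **Small bearing:** in the top view it sits up to about 8 mm off-centre toward +y in its nest. That is close to the wall but inside the 12 mm allowed. The circle fit meant to confirm this found no nest edge.
- **Final picture:** the viewer's limit of 16 was already used, so the last check was by numbers only.

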